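# Book a part to a job with the hand scanner

### The arm

A 6-joint arm with a two-finger parallel gripper is mounted at the origin on the work surface. World frame = base frame: x ahead of the robot, y to its left, z up, the work surface at z = 0. Lengths are in m, angles in rad, forces in N, time in s.
With the tool pointing down it reaches from about 0.25 to 0.775 m from the base axis. Payload 4 kg.
Tool frame: the origin (TCP) lies between the finger pads, 19 mm behind the fingertips; this is the grasp point; z points along the fingers, y is the direction in which the jaws open and shut (so a half turn about z gives the same grasp; the last joint's range is limited). The gripper opens to 85 mm and grips with 20 to 120 N. Pads are 22 mm wide; open, the fingers measure 114 mm over their backs; the gripper's body (76 mm by 85 mm) begins 54 mm behind the grasp point. The pads swing forward as they close: fully open they stand 13 mm farther back than shut.
Start: joints at [-1.286, 0.087, 1.371, -0, 1.684, -0.103], TCP at [0.208, -0.509, 0.25] pointing down, gripper open.
Joint ranges: [-3.1, 3.1], [-0.76, 2.03], [0.27, 2.55], [-1.08, 4.22], [0.17, 2.65], [-2.57, 2.57]. Speed limits (rad/s): [2.79, 2.79, 3.14, 3.14, 3.14, 3.14].

### API

Orientations are given as [roll, pitch, yaw] about the fixed x, y, z axes, in that order (R = Rz(yaw) Ry(pitch) Rx(roll)).
In Python, from workcell import bot gives the robot as it stands.
- The arm moves only by the tool play_rows, never from a script. Its argument "increments" is a list of rows, each an object of numbers: "jaw": the finger opening in m, from 0 to 0.0854; "dx", "dy", "dz": the shift along the world's x, y, z in m; "ax", "ay", "az": the turn, a rotation vector about the world's x, y, z in rad. A call has 1 to 12 rows; each row shifts and turns the commanded pose from where the row before left it; what a row does not reach is not made up. A row lasts 1/12 s, in which the tool goes at most 41.7 mm and 7.16 degrees, less where a joint would pass 70% of its speed; a pose out of reach is approached as far as the arm can. A call is refused whole if a number of a shift passes 0.0417 or a number of a turn 0.125, either way. A call with a gripper value outside its range is refused whole. The fingers move at their own pace and stop on an object; the grip force is fixed at half the most. Time passes only in rows, so rows that do not move let the fingers close. It gives the time, the measured TCP pose, the force and the opening at its end, in the units of the state.
- bot.observe(): the state, without advancing time (a new reading comes with each control period).
- bot.get_image(name): name is "scene" or "top" or "wrist"; returns the picture (384x512x3 uint8, blue, green, red); there is no depth.
- bot.camera_model(name): a dict with "mtx" (3x3 intrinsics, pixels), "rvec" (rotation vector, rad) and "tvec" (3), from world to camera coordinates, as OpenCV has them. Camera axes: x right, y down, z forward; pixel columns grow to the right and rows downward; lengths in m; the calibration is good to about 2 mm. A picture is of the moment at which its call begins: read the wrist's pose just before it. camera_model takes no time and is no camera call; for the wrist camera it gives the pose at the moment of the call.
- bot.sign_off(): hands the job in, once; it reports no verdict.
The state is a dict: "clock": time; "joint_pos": joint angles; "qvel": joint speeds; "effort": joint torques, N m; "tool_pos": TCP position; "tcp_rot": TCP orientation; "wrist_force": force on the tool from outside, world axes, zero at the start; "torque": the same for the moment, N m; "finger_gap": opening from 0.0 (shut) to 1.0 (fully open).
Only numpy, scipy, OpenCV 4.12 (cv2) and the standard library are available. Lean on these libraries where they do the work, as an engineer would, in place of code of your own. Each camera call takes 0.05 s, during which the arm holds its last target. There are 200 camera calls.

### The job

Book the boxed part to the job: first swing the green parts case's lid up and over until it rests open on its stop, then pick up the orange hand scanner and read the bar code on the carton inside the case, and after that the bar code on the yellow job card. For each reading hold the scanner's nose square to the code and centred on it, about 9 cm away, dead still for a good second. Finally set the scanner gently back upright in the middle of its charging pad, leave the lid open, and do not disturb the other things on the bench.

Things in the scene. Friction and masses are not known exactly. Their poses are not given: they have to be found in the camera images.
- lid (a joint): hinge of the case lid, rad: 0 shut, grows as the lid opens, 1.75 = open, leaning just past upright on its stop. Below about 1.5 it falls shut by its own weight, beyond about 1.6 it falls open onto the stop. Lid 350 g.
- lid_handle (a point): middle of the steel pull bar in front of the lid's near edge: round bar 11 mm thick, 100 mm long, running along the lid's y axis, carried by two posts at its ends; 40 mm free gap between the bar's centre line and the lid edge and case front. Axes are the lid's: shut, x points to the hinge (away from the robot), z up. The bar lies 210 mm from the hinge line.
- lid_hinge (a point): middle of the hinge line (on the far upper rim of the case), 85.5 mm above the bench; the lid turns about its own y axis here. Shut, the lid runs 170 mm along its -x from here; it is 240 mm wide and 6 mm thick.
- case: green open-topped parts case, fixed to the bench, 170 (x) x 240 (y) x 85 mm high, walls 5 mm. Origin: centre of its underside; x points to the hinged far side, z up.
- part_label: bar code label on the carton in the case, 45 (x) x 65 (y) mm, fixed, 55 mm above the bench. Origin: centre of its face; z is its normal (up and towards the robot side, 35 degrees from vertical), x up the slope. Read when its centre is within 16 mm (x and y) of the scanner's axis, 45 to 135 mm from the nose, axis within 13 degrees of the normal; the scanner's turn about its axis is free.
- job_card: bar code on a yellow job card on a blue slanted desk stand, code 55 (x) x 75 (y) mm, stand plate 100 x 120 mm, fixed. Origin: centre of the code's face; z is the face's normal (up and towards the robot side, 38 degrees from vertical), x up the slope. Centre 75 mm above the bench. Read in the same way as the carton's label.
- scanner: orange and black hand scanner, 180 g, 145 mm tall, standing nose-down on its pad. Origin: centre of the nose's flat underside, the reading window; z points up along the handle, so it reads along -z. Nose 56 (x) x 48 (y) mm up to 34 mm, neck to 50 mm, then a handle of 34 (x) x 26 (y) mm from 50 to 145 mm: grip it across y with the TCP at about 105 mm above the origin.
- pad: flat black charging pad, fixed, 110 x 110 x 8 mm, on which the scanner stands. Origin: centre of its underside, so its top is 8 mm above it.
- fuel_valve: bystander inside the case beside the carton: brass fuel valve, 50 x 22 x 37 mm. Origin: centre of its underside.
- fuel_filter: bystander: clear plastic inline fuel filter, 85 mm long (x), 34 mm thick. Origin: centre of its underside.
- muffler_guard: bystander: pitted aluminium muffler guard, 120 x 85 x 40 mm. Origin: centre of its underside.
- screwdriver: bystander: yellow-handled screwdriver lying along its x axis. Origin: centre of its underside.
- socket: bystander: steel socket standing up, 26 mm across, 30 mm high. Origin: centre of its underside.
There are look-alikes about, which are no part of the job. What is shaped like the scanner but purple is not meant.

How it is judged:
On the way, in this order (a step that is already met when the one before it is completed fails the run):
1. the lid rests open on its stop (value of joint lid above 1.68 rad), for 0.2 s.
2. the scanner is held clear of its pad by the fingers, the lid still open (z of scanner in the frame of pad above 0.03 m and contact force between the fingers and scanner above 0.5 N and value of joint lid above 1.68 rad), for 0.1 s.
3. the held scanner is aimed square and steady at the carton's label (x of part_label in the frame of scanner between -0.016 and 0.016 m and y of part_label in the frame of scanner between -0.016 and 0.016 m and z of part_label in the frame of scanner between -0.135 and -0.045 m and angle between the z axis of scanner and the z axis of part_label, either way round below 0.23 rad and linear speed of scanner below 0.02 m/s and angular speed of scanner below 0.15 rad/s and contact force between the fingers and scanner above 0.5 N and value of joint lid above 1.68 rad), for 0.9 s.
4. the held scanner is aimed square and steady at the job card (x of job_card in the frame of scanner between -0.016 and 0.016 m and y of job_card in the frame of scanner between -0.016 and 0.016 m and z of job_card in the frame of scanner between -0.135 and -0.045 m and angle between the z axis of scanner and the z axis of job_card, either way round below 0.23 rad and linear speed of scanner below 0.02 m/s and angular speed of scanner below 0.15 rad/s and contact force between the fingers and scanner above 0.5 N and value of joint lid above 1.68 rad), for 0.9 s.
At the end, for the whole second after the job is handed in: the lid rests open on its stop (beyond 1.68 rad), and the scanner stands released, still and upright (within 0.08 rad) on its pad, its middle within 25 mm of the pad's middle; both codes were read on the way, the carton's first (value of joint lid above 1.68 rad and horizontal distance between scanner and pad below 0.025 m and z of scanner in the frame of pad between 0.005 and 0.011 m and angle between scanner's own z axis and vertical below 0.08 rad and linear speed of scanner below 0.01 m/s and angle between the z axis of scanner and the z axis of pad, either way round below 0.08 rad); the robot touches nothing.
It fails at once if a bystander is moved more than 25 mm (distance of any of fuel_valve, fuel_filter, muffler_guard, screwdriver, socket from where it was at the start of the episode above 0.025 m).
It fails at once if the scanner is dropped or slammed onto its pad (faster than 0.5 m/s within 3 cm of it) (z of scanner in the frame of pad below 0.03 m and horizontal distance between scanner and pad below 0.08 m and linear speed of scanner above 0.5 m/s).
It also fails if it takes over 72 s, if anything falls off the work surface, if the arm or the gripper's body presses on something with over 40 N, if the wrist force passes 120 N, or if a joint passes its speed limit or range.

## Working session

There is one attempt and no reset: what is moved stays moved. The work goes in short steps, Python scripts to look and compute and a tool call to move; the robot and the scene stay as the last step left them, time stands still between calls to the robot, and variables do not carry over. Pictures are saved under pics/ and viewed, about 8 in all and at most 12, crops included, and the job is handed in when it is done.

Besides the shell and the picture viewer there is one more tool, called after "Call:" as name(argument=value, ...) on one line, values as JSON. play_rows: Moves the arm, as the interface text tells. Its arguments: {"type":"object","properties":{"increments":{"type":"array"}},"required":["increments"]}

```bash
mkdir -p pics; ls
cat > h.py <<'E'
import numpy as np, cv2
from workcell import bot
def cam(n):
    m=bot.camera_model(n); K=np.array(m["mtx"],float); R=cv2.Rodrigues(np.array(m["rvec"],float))[0]; t=np.array(m["tvec"],float).ravel()
    return K,R,t
def ray(c,uv):
    K,R,t=c; d=R.T@np.linalg.solve(K,[uv[0],uv[1],1.]); o=-R.T@t; return o,d/np.linalg.norm(d)
def plane(c,uv,z):
    o,d=ray(c,uv); return o+d*(z-o[2])/d[2]
def tri(c1,p1,c2,p2):
    o1,d1=ray(c1,p1);o2,d2=ray(c2,p2)
    s=np.linalg.lstsq(np.c_[d1,-d2],o2-o1,rcond=None)[0]
    a=o1+d1*s[0];b=o2+d2*s[1]; return (a+b)/2,np.linalg.norm(a-b)
def proj(c,X):
    K,R,t=c; p=K@(R@np.array(X,float)+t); return p[:2]/p[2]
E
python3 - <<'E'
from h import *
print(bot.observe())
a=bot.get_image("scene");b=bot.get_image("top")
cv2.imwrite("pics/scene0.png",a);cv2.imwrite("pics/top0.png",b)
for n in("scene","top"):
    c=cam(n);print(n,c[0].round(1).tolist(),(-c[1].T@c[2]).round(3),c[1].round(2).tolist())
E
```

```text
pics
{'clock': 0.0, 'joint_pos': array([-1.28613735e+00,  8.79780742e-02,  1.37226820e+00,  1.95141331e-05,
        1.68360966e+00, -1.03097967e-01]), 'qvel': array([-0.00111437,  0.0003796 ,  0.00174832,  0.00167337,  0.0001353 ,
       -0.00084596]), 'effort': array([-4.48881883e-04, -3.51858366e+01, -3.13274074e+01, -1.71627803e-04,
        1.06999342e-02, -2.37845818e-06]), 'tool_pos': array([ 0.20783456, -0.50872325,  0.2488194 ]), 'tcp_rot': array([-3.13934339e+00, -2.52218100e-04,  3.87758838e-01]), 'wrist_force': array([0.38669915, 0.65865318, 1.13632424]), 'torque': array([ 0.03173032, -0.01348712,  0.00790111]), 'finger_gap': 1.0035283221784035}
scene [[355.9, 0.0, 254.1], [0.0, 355.9, 189.1], [0.0, 0.0, 1.0]] [0.85  0.413 0.714] [[-0.86, 0.51, -0.02], [0.39, 0.64, -0.67], [-0.33, -0.58, -0.75]]
top [[376.5, 0.0, 255.0], [0.0, 376.5, 197.4], [0.0, 0.0, 1.0]] [ 0.409 -0.04   1.22 ] [[-0.0, -1.0, 0.0], [-0.99, 0.0, -0.14], [0.14, -0.0, -0.99]]
```

View pics/scene0.png

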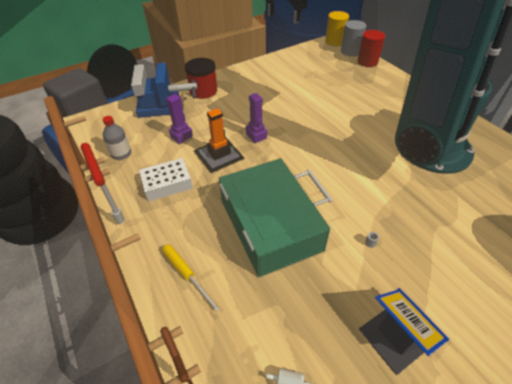

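View pics/top0.png

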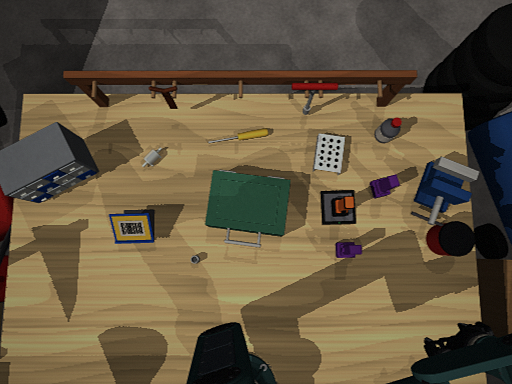

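The scene picture shows the case with its pull bar (roughly 315,187), the orange scanner on its pad (218,135), two purple look-alikes, and the job card (415,320). In the top view the case is at (248,203), the bar at (243,240), the pad at (338,207) and the card at (132,228).

Run:
```python
from h import *
T=cv2.imread("pics/top0.png");S=cv2.imread("pics/scene0.png");ct=cam("top");cs=cam("scene")
def mask(I,lo,hi,box):
    h=cv2.cvtColor(I,cv2.COLOR_BGR2HSV);m=cv2.inRange(h,lo,hi);z=np.zeros_like(m);x0,y0,x1,y1=box;z[y0:y1,x0:x1]=m[y0:y1,x0:x1];return z
def rect(m):
    c=max(cv2.findContours(m,0,2)[0],key=cv2.contourArea);return cv2.minAreaRect(c),cv2.contourArea(c),c
def show(nm,m,z):
    r,a,c=rect(m);P=np.array([plane(ct,p,z)for p in cv2.boxPoints(r)]);e=P[1]-P[0];f=P[2]-P[1]
    print(nm,"area",a,"ctr",P.mean(0).round(4),"sides",np.linalg.norm(e).round(4),np.linalg.norm(f).round(4),"dir",np.degrees(np.arctan2(e[1],e[0])).round(1),np.degrees(np.arctan2(f[1],f[0])).round(1))
show("lid",mask(T,(60,80,20),(90,255,255),(190,160,310,250)),.0885)
show("cardblue",mask(T,(100,120,40),(130,255,255),(95,195,175,255)),.075)
show("cardyel",mask(T,(18,120,80),(32,255,255),(100,200,170,250)),.075)
show("scanner",mask(T,(4,170,80),(16,255,255),(315,185,365,235)),.14)
g=cv2.cvtColor(T,cv2.COLOR_BGR2HSV)
m=cv2.inRange(g,(0,0,0),(180,255,75));z=np.zeros_like(m);z[183:230,316:360]=m[183:230,316:360];show("pad",z,.008)
# scene: card corners, top quad
for nm,I,c,box in(("top",T,ct,(95,195,175,255)),("scene",S,cs,(370,285,452,358))):
    r,a,cc=rect(mask(I,(100,120,40),(130,255,255),box));h=cv2.convexHull(cc);q=cv2.approxPolyDP(h,.04*cv2.arcLength(h,True),True);print(nm,q.reshape(-1,2).tolist())
v=[cv2.resize(T[190:255,95:185],None,fx=4.4,fy=4.4,interpolation=2),cv2.resize(T[180:245,310:400],None,fx=4.4,fy=4.4,interpolation=2),cv2.resize(T[190:255,200:290],None,fx=4.4,fy=4.4,interpolation=2),cv2.resize(S[160:225,270:360],None,fx=4.4,fy=4.4,interpolation=2)]
cv2.imwrite("pics/c1.png",np.vstack([np.hstack(v[:2]),np.hstack(v[2:])]))
```

```text
lid area 4258.0 ctr [ 0.5592 -0.0205  0.0885] sides 0.1731 0.2414 dir -6.5 -97.6
cardblue area 1105.5 ctr [0.4845 0.3333 0.075 ] sides 0.1319 0.0904 dir -88.4 -176.2
cardyel area 767.5 ctr [0.4852 0.3334 0.075 ] sides 0.1157 0.0698 dir -90.2 -177.9
scanner area 79.5 ctr [ 0.5526 -0.3151  0.14  ] sides 0.0232 0.0292 dir -90.2 177.7
pad area 1100.5 ctr [ 0.5545 -0.3123  0.008 ] sides 0.1126 0.1122 dir -87.1 -179.4
top [[148, 213], [152, 242], [115, 242], [109, 214]]
scene [[377, 296], [399, 289], [447, 339], [427, 354]]
```

View pics/c1.png

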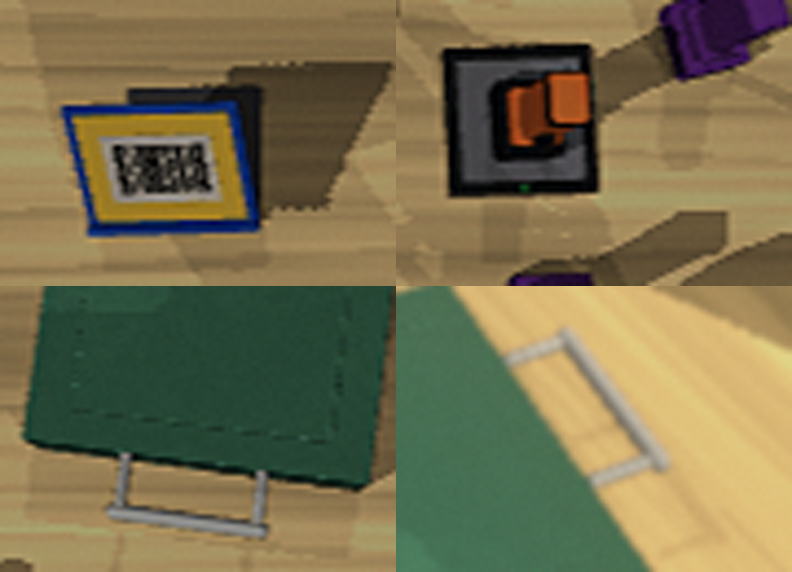

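Run:
```python
from h import *
ct=cam("top");cs=cam("scene")
o=lambda x,y,cx,cy,ox,oy:((x-cx+.5)/4.4-.5+ox,(y-cy+.5)/4.4-.5+oy)
L=tri(ct,o(112,512,0,286,200,190),cs,o(661,464,396,286,270,160))
R=tri(ct,o(264,531,0,286,200,190),cs,o(566,333,396,286,270,160))
print("handle",L,R); d=L[0]-R[0];print(np.linalg.norm(d),np.degrees(np.arctan2(-d[0],d[1])), (L[0]+R[0])/2)
c=[tri(ct,o(*p,0,0,95,190),cs,q) for p,q in (((66,107),(427,354)),((237,103),(377,296)),((260,228),(399,289)),((90,234),(447,339)))]
for k in c:print(k[0].round(4),round(k[1],4))
P=np.array([k[0]for k in c]);ux=(P[0]+P[1]-P[2]-P[3]);uy=P[0]+P[3]-P[1]-P[2];print("ctr",P.mean(0),np.linalg.norm(ux)/2,np.linalg.norm(uy)/2)
n=np.cross(ux,uy);n/=np.linalg.norm(n);print("n",n,np.degrees(np.arccos(n[2])),"yaw",np.degrees(np.arctan2(-n[1],-n[0])),np.degrees(np.arctan2(-uy[0],uy[1])))
print("code ctr", plane(ct,o(163,167,0,0,95,190),.075))
pc=[plane(ct,o(*p,396,0,310,180),.008) for p in((443,47),(590,43),(600,190),(450,195))];pc=np.array(pc);print("pad",pc.mean(0),pc)
print("scan top",plane(ct,o(568,97,396,0,310,180),.153))
print("lid edge", [plane(ct,o(*p,0,286,200,190),.0885) for p in((25,442),(363,488))])
```

```text
handle (array([0.44310755, 0.04676206, 0.08704948]), np.float64(9.95638381870821e-05)) (array([ 0.42936058, -0.05587982,  0.08841988]), np.float64(0.001709325616823067))
0.10356742870457436 -7.628312349300418 [ 0.43623406 -0.00455888  0.08773468]
[0.5236 0.3919 0.0995] 0.0019
[0.5249 0.2761 0.1025] 0.0043
[0.4428 0.274  0.0396] 0.0038
[0.4401 0.3916 0.0411] 0.0007
ctr [0.48284352 0.33338919 0.07067266] 0.10266565313220515 0.1166772071759942
n [-0.59105324 -0.00431679  0.806621  ] 36.23290457669754 yaw 0.41845575064375445 0.9542401699720289
code ctr [0.4848343  0.33142166 0.075     ]
pad [ 0.55548471 -0.31235341  0.008     ] [[ 0.60887344 -0.25653004  0.008     ]
 [ 0.61157435 -0.36573545  0.008     ]
 [ 0.50241088 -0.36858855  0.008     ]
 [ 0.49908019 -0.25855958  0.008     ]]
scan top [ 0.55184814 -0.31098866  0.153     ]
lid edge [array([0.49077301, 0.10638257, 0.0885    ]), array([ 0.45878864, -0.12395209,  0.0885    ])]
```

Call:
play_rows(increments=[{"jaw": 0.026, "dx": 0.017, "dy": 0.041, "az": 0.105}, {"jaw": 0.026, "dx": 0.017, "dy": 0.041, "az": 0.105}, {"jaw": 0.026, "dx": 0.017, "dy": 0.041, "az": 0.105}, {"jaw": 0.026, "dx": 0.017, "dy": 0.041, "az": 0.105}, {"jaw": 0.026, "dx": 0.017, "dy": 0.041, "az": 0.105}, {"jaw": 0.026, "dx": 0.017, "dy": 0.041, "az": 0.105}, {"jaw": 0.026, "dx": 0.017, "dy": 0.041, "az": 0.105}, {"jaw": 0.026, "dx": 0.017, "dy": 0.041, "az": 0.105}, {"jaw": 0.026, "dx": 0.017, "dy": 0.041, "az": 0.105}, {"jaw": 0.026, "dx": 0.017, "dy": 0.041, "az": 0.105}, {"jaw": 0.026, "dx": 0.004, "dy": 0.041}, {"jaw": 0.026, "dx": 0.004, "dy": 0.041}])

```text
schema error: expected keys jaw, dx, dy, dz, ax, ay, az
```

Call:
play_rows(increments=[{"jaw": 0.026, "dy": 0.019, "ax": -0.0138, "ay": -0.1039}, {"jaw": 0.026, "dz": -0.01, "ax": -0.0138, "ay": -0.1039}, {"jaw": 0.026, "dz": -0.01, "ax": -0.0138, "ay": -0.1039}, {"jaw": 0.026, "dz": -0.01, "ax": -0.0138, "ay": -0.1039}, {"jaw": 0.026, "dz": -0.01, "ax": -0.0138, "ay": -0.1039}, {"jaw": 0.026, "dz": -0.01}, {"jaw": 0.026}, {"jaw": 0.026}])

```text
schema error: expected keys jaw, dx, dy, dz, ax, ay, az
```

Run:
```python
from h import *
from scipy.spatial.transform import Rotation as Ro
s=bot.observe();print(s["clock"],s["joint_pos"].round(3),s["tool_pos"],s["finger_gap"],s["wrist_force"]);print(Ro.from_euler("xyz",s["tcp_rot"]).as_matrix().round(3))
u=np.array([np.cos(.133),-np.sin(.133),0]);d=.5*u-np.array([0,0,.866]);bar=np.array([.436,-.0046,.0875]);print("d",d)
print("to bar",bar-.008*d-s["tool_pos"])
C=bar+.21*u;C[2]=.0855
p=None
for th in np.arange(0,1.76,.07):
    q=.21*(-np.cos(th)*u+np.sin(th)*np.array([0,0,1]))
    if p is not None:print(round(th,2),(q-p).round(4))
    p=q
c=cam("wrist");W=bot.get_image("wrist");cv2.imwrite("pics/w1.png",W)
```

```text
0.1 [-1.286  0.088  1.372 -0.     1.684 -0.103] [ 0.20784519 -0.50876145  0.24892861] 1.003667942215658 [-0.43571551 -0.056624   -0.36399819]
[[ 0.926  0.378 -0.001]
 [ 0.378 -0.926  0.002]
 [ 0.    -0.002 -1.   ]]
d [ 0.49558426 -0.06630412 -0.866     ]
to bar [ 0.22419014  0.50469189 -0.15450061]
0.07 [ 0.0005 -0.0001  0.0147]
0.14 [ 0.0015 -0.0002  0.0146]
0.21 [ 0.0025 -0.0003  0.0145]
0.28 [ 0.0035 -0.0005  0.0143]
0.35 [ 0.0045 -0.0006  0.014 ]
0.42 [ 0.0055 -0.0007  0.0136]
0.49 [ 0.0064 -0.0009  0.0132]
0.56 [ 0.0073 -0.001   0.0127]
0.63 [ 0.0082 -0.0011  0.0122]
0.7 [ 0.009  -0.0012  0.0116]
0.77 [ 0.0098 -0.0013  0.0109]
0.84 [ 0.0105 -0.0014  0.0102]
0.91 [ 0.0112 -0.0015  0.0094]
0.98 [ 0.0118 -0.0016  0.0086]
1.05 [ 0.0124 -0.0017  0.0078]
1.12 [ 0.0129 -0.0017  0.0069]
1.19 [ 0.0133 -0.0018  0.0059]
1.26 [ 0.0137 -0.0018  0.005 ]
1.33 [ 0.014  -0.0019  0.004 ]
1.4 [ 0.0143 -0.0019  0.003 ]
1.47 [ 0.0144 -0.0019  0.002 ]
1.54 [ 0.0145 -0.0019  0.001 ]
1.61 [ 0.0146 -0.0019 -0.0001]
1.68 [ 0.0145 -0.0019 -0.0011]
1.75 [ 0.0144 -0.0019 -0.0021]
```

View pics/w1.png

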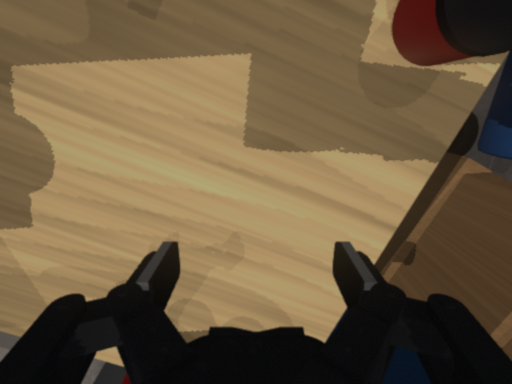

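The wrist picture still shows the starting view, with the open fingers at the bottom. The moves were refused because every row needs all seven keys, so I'm resending them.

Call:
play_rows(increments=[{"jaw": 0.026, "dx": 0.017, "dy": 0.041, "dz": 0, "ax": 0, "ay": 0, "az": 0.105}, {"jaw": 0.026, "dx": 0.017, "dy": 0.041, "dz": 0, "ax": 0, "ay": 0, "az": 0.105}, {"jaw": 0.026, "dx": 0.017, "dy": 0.041, "dz": 0, "ax": 0, "ay": 0, "az": 0.105}, {"jaw": 0.026, "dx": 0.017, "dy": 0.041, "dz": 0, "ax": 0, "ay": 0, "az": 0.105}, {"jaw": 0.026, "dx": 0.017, "dy": 0.041, "dz": 0, "ax": 0, "ay": 0, "az": 0.105}, {"jaw": 0.026, "dx": 0.017, "dy": 0.041, "dz": 0, "ax": 0, "ay": 0, "az": 0.105}, {"jaw": 0.026, "dx": 0.017, "dy": 0.041, "dz": 0, "ax": 0, "ay": 0, "az": 0.105}, {"jaw": 0.026, "dx": 0.017, "dy": 0.041, "dz": 0, "ax": 0, "ay": 0, "az": 0.105}, {"jaw": 0.026, "dx": 0.017, "dy": 0.041, "dz": 0, "ax": 0, "ay": 0, "az": 0.105}, {"jaw": 0.026, "dx": 0.017, "dy": 0.041, "dz": 0, "ax": 0, "ay": 0, "az": 0.105}, {"jaw": 0.026, "dx": 0.004, "dy": 0.041, "dz": 0, "ax": 0, "ay": 0, "az": 0}, {"jaw": 0.026, "dx": 0.004, "dy": 0.041, "dz": 0, "ax": 0, "ay": 0, "az": 0}])

```text
clock: 1.15
tool_pos: [0.3755, -0.0403, 0.2498]
tcp_rot: [-3.142, -0.0, 1.438]
wrist_force: [0.9, 0.1, 0.2]
finger_gap: 0.299
```

Call:
play_rows(increments=[{"jaw": 0.026, "dx": 0, "dy": 0.019, "dz": 0, "ax": -0.0138, "ay": -0.1039, "az": 0}, {"jaw": 0.026, "dx": 0, "dy": 0, "dz": -0.01, "ax": -0.0138, "ay": -0.1039, "az": 0}, {"jaw": 0.026, "dx": 0, "dy": 0, "dz": -0.01, "ax": -0.0138, "ay": -0.1039, "az": 0}, {"jaw": 0.026, "dx": 0, "dy": 0, "dz": -0.01, "ax": -0.0138, "ay": -0.1039, "az": 0}, {"jaw": 0.026, "dx": 0, "dy": 0, "dz": -0.01, "ax": -0.0138, "ay": -0.1039, "az": 0}, {"jaw": 0.026, "dx": 0, "dy": 0, "dz": -0.01, "ax": 0, "ay": 0, "az": 0}, {"jaw": 0.026, "dx": 0, "dy": 0, "dz": 0, "ax": 0, "ay": 0, "az": 0}, {"jaw": 0.026, "dx": 0, "dy": 0, "dz": 0, "ax": 0, "ay": 0, "az": 0}])

```text
clock: 1.82
tool_pos: [0.3758, -0.0234, 0.2003]
tcp_rot: [2.619, -0.001, 1.438]
wrist_force: [-0.3, 0.0, 0.3]
finger_gap: 0.302
```

```bash
cat > st.py <<'E'
from h import *
from scipy.spatial.transform import Rotation as Ro
s=bot.observe();print(s["clock"],s["joint_pos"].round(3),s["tool_pos"].round(4),round(s["finger_gap"],3),s["wrist_force"].round(1));print(Ro.from_euler("xyz",s["tcp_rot"]).as_matrix().round(3).tolist())
E
python3 - <<'E'
from st import *
u=np.array([np.cos(.133),-np.sin(.133),0]);d=.5*u-np.array([0,0,.866]);bar=np.array([.436,-.0046,.0875])
print("to bar",bar-.008*d-s["tool_pos"])
c=cam("wrist");W=bot.get_image("wrist");cv2.imwrite("pics/w2.png",W);print(proj(c,bar),proj(c,bar+[.0066,.05,0]),proj(c,bar-[.0066,.05,0]))
E
```

```text
1.8167 [-0.27  -0.708  2.135  0.073  1.197 -0.145] [ 0.3758 -0.0234  0.2003] 0.302 [-0.3  0.   0.3]
[[0.133, 0.859, 0.495], [0.991, -0.115, -0.066], [0.001, 0.499, -0.866]]
to bar [ 0.0562278   0.01937098 -0.10588621]
[249.39848677 162.25231096] [248.85551964 106.84664178] [249.87787434 211.17016853]
```

View pics/w2.png

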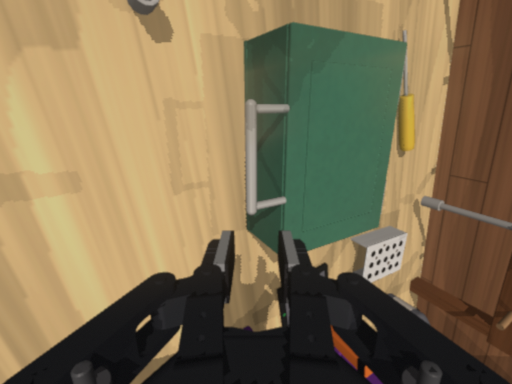

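The wrist view shows the bar running from (251,101) to (251,210). My estimate projects within 3 mm of it, so I'm going down onto it.

Call:
play_rows(increments=[{"jaw": 0.026, "dx": -0.003, "dy": 0.027, "dz": 0, "ax": 0, "ay": 0, "az": 0}, {"jaw": 0.026, "dx": 0.01, "dy": -0.0013, "dz": -0.0175, "ax": 0, "ay": 0, "az": 0}, {"jaw": 0.026, "dx": 0.01, "dy": -0.0013, "dz": -0.0175, "ax": 0, "ay": 0, "az": 0}, {"jaw": 0.026, "dx": 0.01, "dy": -0.0013, "dz": -0.0175, "ax": 0, "ay": 0, "az": 0}, {"jaw": 0.026, "dx": 0.01, "dy": -0.0013, "dz": -0.0175, "ax": 0, "ay": 0, "az": 0}, {"jaw": 0.026, "dx": 0, "dy": 0, "dz": 0, "ax": 0, "ay": 0, "az": 0}])

```text
clock: 2.37
tool_pos: [0.413, -0.0014, 0.1273]
tcp_rot: [2.625, -0.0, 1.438]
wrist_force: [-0.8, -0.9, -0.7]
finger_gap: 0.303
```

Run:
```python
from st import *
c=cam("wrist");W=bot.get_image("wrist");cv2.imwrite("pics/w3.png",W);bar=np.array([.436,-.0046,.0875])
R=Ro.from_euler("xyz",s["tcp_rot"]).as_matrix();print("bar in tool",R.T@(bar-s["tool_pos"]),proj(c,bar),[proj(c,s["tool_pos"]+R@np.array([0,k,.0])) for k in(-.013,.013)])
```

```text
2.3667 [-0.146 -0.542  2.2    0.009  0.967 -0.017] [ 0.413  -0.0014  0.1273] 0.303 [-0.8 -0.9 -0.7]
[[0.132, 0.862, 0.49], [0.991, -0.115, -0.065], [0.0, 0.494, -0.87]]
bar in tool [-0.00011092  0.00052709  0.04606877] [257.51256457 224.11304636] [array([232.73013269, 261.03357673]), array([281.23075013, 261.04381686])]
```

View pics/w3.png

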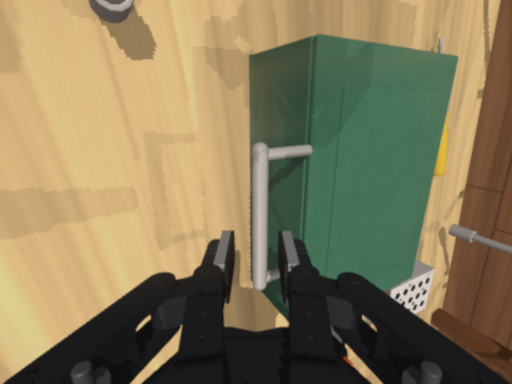

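The bar at x≈260 sits between the fingertips at about 225 and 290. I'll go in 37 mm more, then close to a loose cage.

Call:
play_rows(increments=[{"jaw": 0.026, "dx": 0.0095, "dy": -0.0012, "dz": -0.0155, "ax": 0, "ay": 0, "az": 0}, {"jaw": 0.026, "dx": 0.0095, "dy": -0.0012, "dz": -0.0165, "ax": 0, "ay": 0, "az": 0}, {"jaw": 0.015, "dx": 0, "dy": 0, "dz": 0, "ax": 0, "ay": 0, "az": 0}, {"jaw": 0.015, "dx": 0, "dy": 0, "dz": 0, "ax": 0, "ay": 0, "az": 0}, {"jaw": 0.015, "dx": 0, "dy": 0, "dz": 0, "ax": 0, "ay": 0, "az": 0}])

```text
clock: 2.83
tool_pos: [0.4326, -0.0041, 0.1001]
tcp_rot: [2.615, -0.0, 1.438]
wrist_force: [-0.2, -0.5, 0.1]
finger_gap: 0.178
```

Call:
play_rows(increments=[{"jaw": 0.016, "dx": 0.0025, "dy": -0.0003, "dz": -0.0045, "ax": 0, "ay": 0, "az": 0}, {"jaw": 0.016, "dx": 0, "dy": 0, "dz": 0, "ax": 0, "ay": 0, "az": 0}, {"jaw": 0.016, "dx": 0.0005, "dy": -0.0001, "dz": 0.0147, "ax": 0, "ay": 0, "az": 0}, {"jaw": 0.016, "dx": 0.0015, "dy": -0.0002, "dz": 0.0146, "ax": 0, "ay": 0, "az": 0}, {"jaw": 0.016, "dx": 0.0025, "dy": -0.0003, "dz": 0.0145, "ax": 0, "ay": 0, "az": 0}, {"jaw": 0.016, "dx": 0.0035, "dy": -0.0005, "dz": 0.0143, "ax": 0, "ay": 0, "az": 0}, {"jaw": 0.016, "dx": 0.0045, "dy": -0.0006, "dz": 0.014, "ax": 0, "ay": 0, "az": 0}, {"jaw": 0.016, "dx": 0, "dy": 0, "dz": 0, "ax": 0, "ay": 0, "az": 0}])

```text
clock: 3.5
tool_pos: [0.4453, -0.0056, 0.1667]
tcp_rot: [2.621, -0.0, 1.438]
wrist_force: [-5.7, 0.4, 1.2]
finger_gap: 0.185
```

Run:
```python
from st import *
a=bot.get_image("scene");W=bot.get_image("wrist");cv2.imwrite("pics/w4.png",cv2.resize(np.hstack([a,W]),(800,300)))
```

```text
3.5 [-0.144 -0.478  2.086  0.007  1.013 -0.014] [ 0.4453 -0.0056  0.1667] 0.185 [-5.7  0.4  1.2]
[[0.132, 0.86, 0.493], [0.991, -0.115, -0.066], [0.0, 0.498, -0.867]]
```

View pics/w4.png

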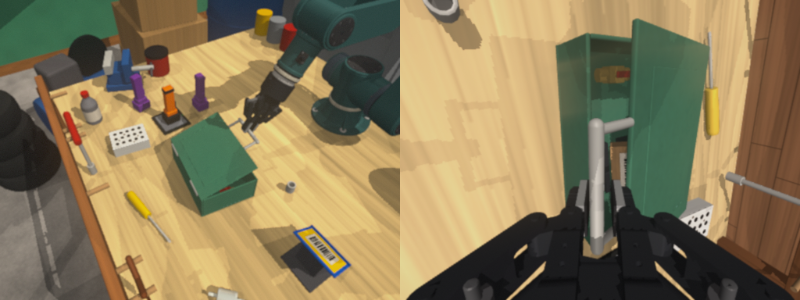

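The lid is rising with the bar caged in the jaws (wrist view at about (597,170)). I'll carry on along the arc.

Call:
play_rows(increments=[{"jaw": 0.016, "dx": 0.0055, "dy": -0.0007, "dz": 0.0136, "ax": 0, "ay": 0, "az": 0}, {"jaw": 0.016, "dx": 0.0064, "dy": -0.0009, "dz": 0.0132, "ax": 0, "ay": 0, "az": 0}, {"jaw": 0.016, "dx": 0.0073, "dy": -0.001, "dz": 0.0127, "ax": 0, "ay": 0, "az": 0}, {"jaw": 0.016, "dx": 0.0082, "dy": -0.0011, "dz": 0.0122, "ax": 0, "ay": 0, "az": 0}, {"jaw": 0.016, "dx": 0.009, "dy": -0.0012, "dz": 0.0116, "ax": 0, "ay": 0, "az": 0}, {"jaw": 0.016, "dx": 0.0098, "dy": -0.0013, "dz": 0.0109, "ax": 0, "ay": 0, "az": 0}, {"jaw": 0.016, "dx": 0.0105, "dy": -0.0014, "dz": 0.0102, "ax": 0, "ay": 0, "az": 0}, {"jaw": 0.016, "dx": 0.0112, "dy": -0.0015, "dz": 0.0094, "ax": 0, "ay": 0, "az": 0}, {"jaw": 0.016, "dx": 0.0118, "dy": -0.0016, "dz": 0.0086, "ax": 0, "ay": 0, "az": 0}, {"jaw": 0.016, "dx": 0, "dy": 0, "dz": 0, "ax": 0, "ay": 0, "az": 0}])

```text
clock: 4.43
tool_pos: [0.5281, -0.0169, 0.271]
tcp_rot: [2.613, -0.0, 1.438]
wrist_force: [-0.7, -0.1, 1.4]
finger_gap: 0.187
```

Call:
play_rows(increments=[{"jaw": 0.016, "dx": 0.0124, "dy": -0.0017, "dz": 0.0078, "ax": 0, "ay": 0, "az": 0}, {"jaw": 0.016, "dx": 0.0129, "dy": -0.0017, "dz": 0.0069, "ax": 0, "ay": 0, "az": 0}, {"jaw": 0.016, "dx": 0.0133, "dy": -0.0018, "dz": 0.0059, "ax": 0, "ay": 0, "az": 0}, {"jaw": 0.016, "dx": 0.0137, "dy": -0.0018, "dz": 0.005, "ax": 0, "ay": 0, "az": 0}, {"jaw": 0.016, "dx": 0.014, "dy": -0.0019, "dz": 0.004, "ax": 0, "ay": 0, "az": 0}, {"jaw": 0.016, "dx": 0.0143, "dy": -0.0019, "dz": 0.003, "ax": 0, "ay": 0, "az": 0}, {"jaw": 0.016, "dx": 0.0144, "dy": -0.0019, "dz": 0.002, "ax": 0, "ay": 0, "az": 0}, {"jaw": 0.016, "dx": 0.0145, "dy": -0.0019, "dz": 0.001, "ax": 0, "ay": 0, "az": 0}, {"jaw": 0.016, "dx": 0.0146, "dy": -0.0019, "dz": 0, "ax": 0, "ay": 0, "az": 0}, {"jaw": 0.016, "dx": 0.012, "dy": -0.0016, "dz": -0.001, "ax": 0, "ay": 0, "az": 0}, {"jaw": 0.016, "dx": 0, "dy": 0, "dz": 0, "ax": 0, "ay": 0, "az": 0}])

```text
clock: 5.35
tool_pos: [0.663, -0.0349, 0.3015]
tcp_rot: [2.619, -0.0, 1.438]
wrist_force: [-0.6, -1.5, 0.1]
finger_gap: 0.189
```

Run:
```python
from st import *
a=bot.get_image("scene");W=bot.get_image("top");cv2.imwrite("pics/w5.png",cv2.resize(np.hstack([a,W]),(800,300)))
```

```text
5.35 [-0.14  -0.     1.441  0.004  1.178 -0.007] [ 0.663  -0.0349  0.3015] 0.189 [-0.6 -1.5  0.1]
[[0.133, 0.859, 0.495], [0.991, -0.115, -0.066], [0.0, 0.499, -0.866]]
```

View pics/w5.png

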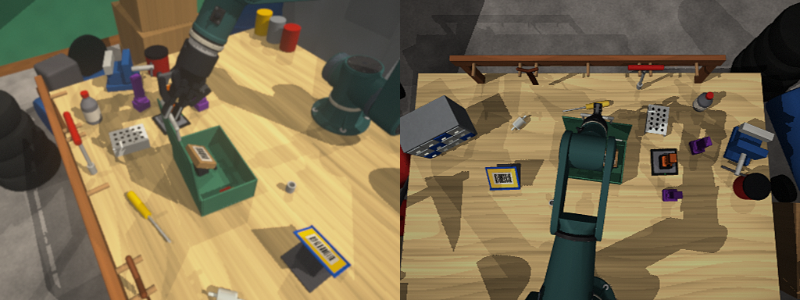

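The lid is nearly open and leans on the jaws. I'll push slightly further, release, back off along the fingers, and retreat to look into the case.

Call:
play_rows(increments=[{"jaw": 0.016, "dx": 0.008, "dy": -0.001, "dz": -0.001, "ax": 0, "ay": 0, "az": 0}, {"jaw": 0.032, "dx": 0.004, "dy": 0, "dz": 0, "ax": 0, "ay": 0, "az": 0}, {"jaw": 0.032, "dx": 0, "dy": 0, "dz": 0, "ax": 0, "ay": 0, "az": 0}, {"jaw": 0.032, "dx": 0, "dy": 0, "dz": 0, "ax": 0, "ay": 0, "az": 0}, {"jaw": 0.032, "dx": -0.01, "dy": 0.0013, "dz": 0.0173, "ax": 0, "ay": 0, "az": 0}, {"jaw": 0.032, "dx": -0.01, "dy": 0.0013, "dz": 0.0173, "ax": 0, "ay": 0, "az": 0}, {"jaw": 0.032, "dx": -0.01, "dy": 0.0013, "dz": 0.0173, "ax": 0, "ay": 0, "az": 0}, {"jaw": 0.032, "dx": -0.035, "dy": 0.002, "dz": 0.004, "ax": 0, "ay": 0, "az": 0}, {"jaw": 0.032, "dx": -0.04, "dy": 0.002, "dz": 0, "ax": 0, "ay": 0, "az": 0}, {"jaw": 0.032, "dx": -0.04, "dy": 0.002, "dz": 0, "ax": 0, "ay": 0, "az": 0}, {"jaw": 0.032, "dx": -0.04, "dy": 0.002, "dz": 0, "ax": 0, "ay": 0, "az": 0}, {"jaw": 0.032, "dx": 0, "dy": 0, "dz": 0, "ax": 0, "ay": 0, "az": 0}])

```text
clock: 6.45
tool_pos: [0.484, -0.023, 0.3591]
tcp_rot: [2.615, -0.0, 1.438]
wrist_force: [0.1, 0.4, 0.2]
finger_gap: 0.377
```

Run:
```python
from st import *
a=bot.get_image("scene");c=cam("wrist");W=bot.get_image("wrist");np.savez("wc6.npz",K=c[0],R=c[1],t=c[2]);cv2.imwrite("pics/s6.png",a);cv2.imwrite("pics/w6.png",W)
cv2.imwrite("pics/v6.png",np.hstack([cv2.resize(a[130:280,190:340],(400,400),interpolation=2),cv2.resize(W,(400,300))[:,:] if 0 else cv2.resize(W[:,64:448],(400,400))]))
```

```text
6.45 [-0.18  -0.412  1.666  0.024  1.361 -0.045] [ 0.484  -0.023   0.3591] 0.377 [0.1 0.4 0.2]
[[0.132, 0.857, 0.498], [0.991, -0.115, -0.066], [0.0, 0.503, -0.865]]
```

View pics/v6.png

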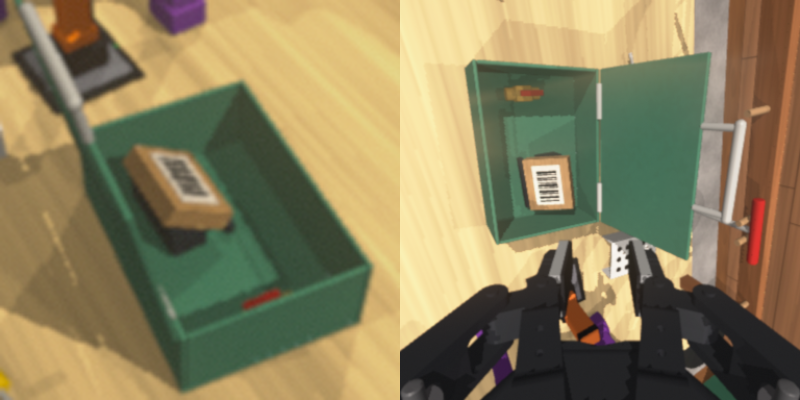

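The lid is open, and the carton's label shows at about (549,187) in the wrist half and (183,180) in the scene half. The valve (red handle) is at the other end of the case. Next I'll measure the label and the lid angle.

Run:
```python
from h import *
S=cv2.imread("pics/s6.png");W=cv2.imread("pics/w6.png");z=np.load("wc6.npz");cw=(z["K"],z["R"],z["t"]);cs=cam("scene")
def lab(I,box):
    x0,y0,x1,y1=box;I=cv2.resize(I[y0:y1,x0:x1],None,fx=4,fy=4,interpolation=2);h=cv2.cvtColor(I,cv2.COLOR_BGR2HSV)
    m=cv2.inRange(h,(0,0,0),(180,60,255))
    g=cv2.inRange(h,(0,0,130),(180,60,255));m=cv2.morphologyEx(g,cv2.MORPH_CLOSE,np.ones((17,17)))
    c=max(cv2.findContours(m,0,2)[0],key=cv2.contourArea);r=cv2.minAreaRect(c);q=cv2.approxPolyDP(cv2.convexHull(c),.05*cv2.arcLength(c,True),True).reshape(-1,2)
    f=lambda p:((np.array(p)+.5)/4-.5+[x0,y0]);return f(r[0]),f(q),cv2.contourArea(c)/16
a=lab(W,(180,145,240,210));b=lab(S,(235,175,285,225));print(a,b)
print("plane",plane(cw,a[0],.055),plane(cs,b[0],.055),"tri",tri(cw,a[0],cs,b[0]))
if len(a[1])==4:print("wrist corners on z plane",[plane(cw,p,.055).round(4) for p in a[1]])
u=np.array([np.cos(.133),-np.sin(.133),0]);v=np.array([np.sin(.133),np.cos(.133),0]);C=np.array([.436,-.0046,0])+.21*u+[0,0,.0855]
for th in(1.6,1.68,1.75,1.8):
    B=C+.21*(-np.cos(th)*u+np.sin(th)*np.array([0,0,1]));print(th,[proj(cw,B+k*v).round(1).tolist() for k in(.05,-.05)])
print("seen",[(340*.96+64,125*.96),(327*.96+64,217*.96)])
```

```text
(array([205.32049561, 177.07034683]), array([[215.875, 157.875],
       [220.875, 194.625],
       [195.875, 195.875],
       [189.875, 159.625]]), 992.875) (array([258.44686127, 196.5039978 ]), array([[247.375, 188.125],
       [258.875, 189.125],
       [269.875, 204.625],
       [258.375, 204.375]]), 174.125)
plane [ 0.56112544 -0.07010548  0.055     ] [ 0.56273105 -0.07130566  0.055     ] tri (array([ 0.56197275, -0.07128931,  0.05377458]), np.float64(0.0016729663947851665))
wrist corners on z plane [array([ 0.5852, -0.0429,  0.055 ]), array([ 0.5825, -0.1086,  0.055 ]), array([ 0.539 , -0.0972,  0.055 ]), array([ 0.542 , -0.0355,  0.055 ])]
1.6 [[370.6, 123.3], [358.1, 219.4]]
1.68 [[380.8, 122.6], [367.5, 215.9]]
1.75 [[388.1, 122.0], [374.4, 212.6]]
1.8 [[392.4, 121.5], [378.6, 210.3]]
seen [(390.4, 120.0), (377.92, 208.32)]
```

Call:
play_rows(increments=[{"jaw": 0.08, "dx": 0.004, "dy": -0.017, "dz": 0, "ax": 0.0138, "ay": 0.1039, "az": 0}, {"jaw": 0.08, "dx": 0.004, "dy": -0.017, "dz": 0, "ax": 0.0138, "ay": 0.1039, "az": 0}, {"jaw": 0.08, "dx": 0.004, "dy": -0.017, "dz": 0, "ax": 0.0138, "ay": 0.1039, "az": 0}, {"jaw": 0.08, "dx": 0.004, "dy": -0.017, "dz": 0, "ax": 0.0138, "ay": 0.1039, "az": 0}, {"jaw": 0.08, "dx": 0.004, "dy": -0.017, "dz": 0, "ax": 0.0138, "ay": 0.1039, "az": 0}, {"jaw": 0.08, "dx": 0.004, "dy": -0.017, "dz": 0, "ax": 0, "ay": 0, "az": -0.12}, {"jaw": 0.08, "dx": 0.004, "dy": -0.017, "dz": 0, "ax": 0, "ay": 0, "az": -0.12}, {"jaw": 0.08, "dx": 0.004, "dy": -0.017, "dz": 0, "ax": 0, "ay": 0, "az": -0.12}, {"jaw": 0.08, "dx": 0.004, "dy": -0.017, "dz": 0, "ax": 0, "ay": 0, "az": -0.12}, {"jaw": 0.08, "dx": 0.004, "dy": -0.017, "dz": 0, "ax": 0, "ay": 0, "az": -0.12}, {"jaw": 0.08, "dx": 0.004, "dy": -0.017, "dz": 0, "ax": 0, "ay": 0, "az": -0.12}, {"jaw": 0.08, "dx": 0.004, "dy": -0.017, "dz": 0, "ax": 0, "ay": 0, "az": -0.12}])

```text
clock: 7.55
tool_pos: [0.539, -0.2293, 0.356]
tcp_rot: [-3.141, 0.001, 0.592]
wrist_force: [-0.5, 0.1, -0.1]
finger_gap: 0.939
```

Call:
play_rows(increments=[{"jaw": 0.08, "dx": 0.004, "dy": -0.017, "dz": -0.006, "ax": 0, "ay": 0, "az": -0.12}, {"jaw": 0.08, "dx": 0.004, "dy": -0.017, "dz": -0.006, "ax": 0, "ay": 0, "az": -0.12}, {"jaw": 0.08, "dx": 0.004, "dy": -0.017, "dz": -0.006, "ax": 0, "ay": 0, "az": -0.12}, {"jaw": 0.08, "dx": 0.004, "dy": -0.017, "dz": -0.006, "ax": 0, "ay": 0, "az": -0.12}, {"jaw": 0.08, "dx": 0.002, "dy": -0.017, "dz": -0.006, "ax": 0, "ay": 0, "az": -0.118}, {"jaw": 0.08, "dx": 0, "dy": 0, "dz": 0, "ax": 0, "ay": 0, "az": 0}, {"jaw": 0.08, "dx": 0, "dy": 0, "dz": 0, "ax": 0, "ay": 0, "az": 0}])

```text
clock: 8.13
tool_pos: [0.5561, -0.3137, 0.3249]
tcp_rot: [-3.139, 0.003, 0.001]
wrist_force: [0.9, -0.4, 0.2]
finger_gap: 0.935
```

Run:
```python
from st import *
c=cam("wrist");W=bot.get_image("wrist");np.savez("wc7.npz",K=c[0],R=c[1],t=c[2]);cv2.imwrite("pics/w7.png",W)
print("cam",-c[1].T@c[2],"proj scanner bottom/top",proj(c,[.5535,-.312,.008]),proj(c,[.5535,-.312,.153]))
# label yaw
z=np.load("wc6.npz");cw=(z["K"],z["R"],z["t"]);P0=np.array([.5617,-.0708,.055]);psi=0.;t=np.radians(35)
for _ in range(8):
    n=np.array([-np.sin(t)*np.cos(psi),-np.sin(t)*np.sin(psi),np.cos(t)])
    X=[]
    for q in[[215.875,157.875],[220.875,194.625],[195.875,195.875],[189.875,159.625]]:
        o,d=ray(cw,q);X.append(o+d*(n@(P0-o))/(n@d))
    X=np.array(X);uy=X[0]+X[3]-X[1]-X[2];psi=np.arctan2(-uy[0],uy[1])
print("label yaw",np.degrees(psi),"size",np.linalg.norm(uy)/2,np.linalg.norm(X[0]+X[1]-X[2]-X[3])/2,"n",n,X.mean(0))
```

```text
8.1333 [-0.603  0.293  0.984  0.     1.869  0.967] [ 0.5561 -0.3137  0.3249] 0.935 [ 0.9 -0.4  0.2]
[[1.0, 0.001, -0.003], [0.001, -1.0, 0.002], [-0.003, -0.002, -1.0]]
cam [ 0.63633638 -0.31368453  0.44849717] proj scanner bottom/top [255.39441579 154.40913665] [254.91473957 177.9627798 ]
label yaw -2.552214886276769 size 0.06374973018058862 0.043474024839111204 n [-0.57300749  0.02554111  0.81915204] [ 0.56154295 -0.07095139  0.05489486]
```

View pics/w7.png

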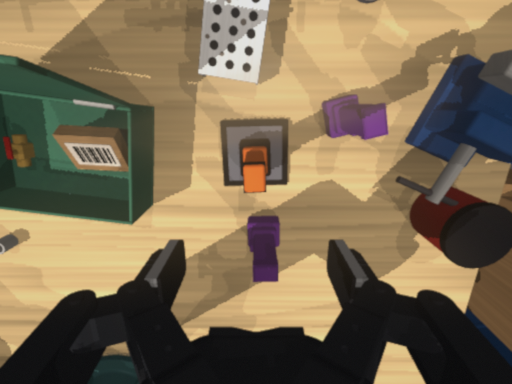

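The scanner's top is at (255,178), exactly where predicted, and it is aligned with the jaws; the pad is at (255,153). One purple scanner at (263,245) is well below the gripper body. Going down to grip.

Call:
play_rows(increments=[{"jaw": 0.08, "dx": -0.0025, "dy": 0.0017, "dz": -0.02, "ax": 0, "ay": 0, "az": 0}, {"jaw": 0.08, "dx": 0, "dy": 0, "dz": -0.03, "ax": 0, "ay": 0, "az": 0}, {"jaw": 0.08, "dx": 0, "dy": 0, "dz": -0.03, "ax": 0, "ay": 0, "az": 0}, {"jaw": 0.08, "dx": 0, "dy": 0, "dz": -0.03, "ax": 0, "ay": 0, "az": 0}, {"jaw": 0.08, "dx": 0, "dy": 0, "dz": -0.03, "ax": 0, "ay": 0, "az": 0}, {"jaw": 0.08, "dx": 0, "dy": 0, "dz": -0.03, "ax": 0, "ay": 0, "az": 0}, {"jaw": 0.08, "dx": 0, "dy": 0, "dz": -0.025, "ax": 0, "ay": 0, "az": 0}, {"jaw": 0.08, "dx": 0, "dy": 0, "dz": -0.015, "ax": 0, "ay": 0, "az": 0}, {"jaw": 0.08, "dx": 0, "dy": 0, "dz": 0, "ax": 0, "ay": 0, "az": 0}, {"jaw": 0.08, "dx": 0, "dy": 0, "dz": 0, "ax": 0, "ay": 0, "az": 0}])

```text
clock: 9.02
tool_pos: [0.5531, -0.3101, 0.1173]
tcp_rot: [-3.141, 0.001, 0.002]
wrist_force: [-0.4, 1.1, 1.4]
finger_gap: 0.934
```

Call:
play_rows(increments=[{"jaw": 0.05, "dx": 0, "dy": 0, "dz": 0, "ax": 0, "ay": 0, "az": 0}, {"jaw": 0.03, "dx": 0, "dy": 0, "dz": 0, "ax": 0, "ay": 0, "az": 0}, {"jaw": 0.01, "dx": 0, "dy": 0, "dz": 0, "ax": 0, "ay": 0, "az": 0}, {"jaw": 0.01, "dx": 0, "dy": 0, "dz": 0, "ax": 0, "ay": 0, "az": 0}, {"jaw": 0.01, "dx": 0, "dy": 0, "dz": 0, "ax": 0, "ay": 0, "az": 0}, {"jaw": 0.01, "dx": 0, "dy": 0, "dz": 0, "ax": 0, "ay": 0, "az": 0}, {"jaw": 0.01, "dx": 0, "dy": 0, "dz": 0, "ax": 0, "ay": 0, "az": 0}])

```text
clock: 9.6
tool_pos: [0.5536, -0.3115, 0.1192]
tcp_rot: [3.14, -0.003, -0.0]
wrist_force: [0.5, 0.2, 5.2]
finger_gap: 0.298
```

Gripped: the opening reads 25.5 mm on a 26 mm handle. I'll lift it and take it to the carton label.

Call:
play_rows(increments=[{"jaw": 0.01, "dx": 0, "dy": 0, "dz": 0.01, "ax": 0, "ay": 0, "az": 0}, {"jaw": 0.01, "dx": 0, "dy": 0, "dz": 0.025, "ax": 0, "ay": 0, "az": 0}, {"jaw": 0.01, "dx": 0, "dy": 0, "dz": 0.03, "ax": 0, "ay": 0, "az": 0}, {"jaw": 0.01, "dx": 0, "dy": 0, "dz": 0.03, "ax": 0, "ay": 0, "az": 0}, {"jaw": 0.01, "dx": 0, "dy": 0, "dz": 0.03, "ax": 0, "ay": 0, "az": 0}, {"jaw": 0.01, "dx": 0, "dy": 0, "dz": 0.025, "ax": 0, "ay": 0, "az": 0}, {"jaw": 0.01, "dx": -0.009, "dy": 0.0205, "dz": 0, "ax": 0, "ay": 0, "az": 0}, {"jaw": 0.01, "dx": -0.009, "dy": 0.0205, "dz": 0, "ax": 0, "ay": 0, "az": 0}, {"jaw": 0.01, "dx": -0.009, "dy": 0.0205, "dz": 0, "ax": 0, "ay": 0, "az": 0}, {"jaw": 0.01, "dx": -0.009, "dy": 0.0205, "dz": 0, "ax": 0, "ay": 0, "az": 0}, {"jaw": 0.01, "dx": -0.009, "dy": 0.0205, "dz": 0, "ax": 0, "ay": 0, "az": 0}, {"jaw": 0.01, "dx": -0.009, "dy": 0.0205, "dz": 0, "ax": 0, "ay": 0, "az": 0}])

```text
clock: 10.6
tool_pos: [0.4977, -0.187, 0.2668]
tcp_rot: [-3.141, 0.002, -0.001]
wrist_force: [0.2, -0.3, -0.8]
finger_gap: 0.295
```

Call:
play_rows(increments=[{"jaw": 0.01, "dx": -0.009, "dy": 0.0205, "dz": 0, "ax": -0.0045, "ay": -0.1017, "az": 0}, {"jaw": 0.01, "dx": -0.009, "dy": 0.0205, "dz": 0, "ax": -0.0045, "ay": -0.1017, "az": 0}, {"jaw": 0.01, "dx": -0.009, "dy": 0.0205, "dz": 0, "ax": -0.0045, "ay": -0.1017, "az": 0}, {"jaw": 0.01, "dx": -0.009, "dy": 0.0205, "dz": 0, "ax": -0.0045, "ay": -0.1017, "az": 0}, {"jaw": 0.01, "dx": -0.009, "dy": 0.0205, "dz": 0, "ax": -0.0045, "ay": -0.1017, "az": 0}, {"jaw": 0.01, "dx": -0.009, "dy": 0.0205, "dz": 0, "ax": -0.0045, "ay": -0.1017, "az": 0}, {"jaw": 0.01, "dx": 0, "dy": 0, "dz": -0.012, "ax": 0, "ay": 0, "az": 0}, {"jaw": 0.01, "dx": 0, "dy": 0, "dz": -0.012, "ax": 0, "ay": 0, "az": 0}, {"jaw": 0.01, "dx": 0, "dy": 0, "dz": -0.012, "ax": 0, "ay": 0, "az": 0}, {"jaw": 0.01, "dx": 0, "dy": 0, "dz": -0.012, "ax": 0, "ay": 0, "az": 0}, {"jaw": 0.01, "dx": 0, "dy": 0, "dz": 0, "ax": 0, "ay": 0, "az": 0}, {"jaw": 0.01, "dx": 0, "dy": 0, "dz": 0, "ax": 0, "ay": 0, "az": 0}])

```text
clock: 11.6
tool_pos: [0.4451, -0.0655, 0.2176]
tcp_rot: [3.113, -0.606, 0.008]
wrist_force: [0.1, -0.4, -0.9]
finger_gap: 0.295
```

```bash
cat > chk.py <<'E'
from st import *
R=Ro.from_euler("xyz",s["tcp_rot"]).as_matrix()
def aim(L,n,h=.109):
    L=np.array(L);n=np.array(n)
    print("code in tool (lateral x,y; z from nose)",(R.T@(L-s["tool_pos"])-[0,0,h]).round(4),"angle deg",np.degrees(np.arccos(-R[:,2]@n)),"to target",(L+(.09+h)*n-s["tool_pos"]).round(4))
E
python3 - <<'E'
from chk import *
aim([.5615,-.071,.055],[-.573,.0255,.819])
a=bot.get_image("scene");cv2.imwrite("pics/s8.png",a);c=cam("scene");print(proj(c,s["tool_pos"]),proj(c,s["tool_pos"]+R[:,2]*.109),proj(c,[.5615,-.071,.055]))
cv2.imwrite("pics/v8.png",cv2.resize(a[60:260,150:350],(600,600),interpolation=2))
E
```

```text
11.6 [-0.417 -0.549  2.052  0.239  1.078  1.102] [ 0.4451 -0.0655  0.2176] 0.295 [ 0.1 -0.4 -0.9]
[[0.822, -0.009, 0.569], [0.006, -1.0, -0.024], [0.569, 0.024, -0.822]]
code in tool (lateral x,y; z from nose) [0.0031 0.0006 0.091 ] angle deg 0.9606657241196427 to target [ 0.0024 -0.0004  0.0004]
[305.16334157 128.73082101] [279.34755848 167.50360846] [258.9441643 196.3845747]
```

View pics/v8.png

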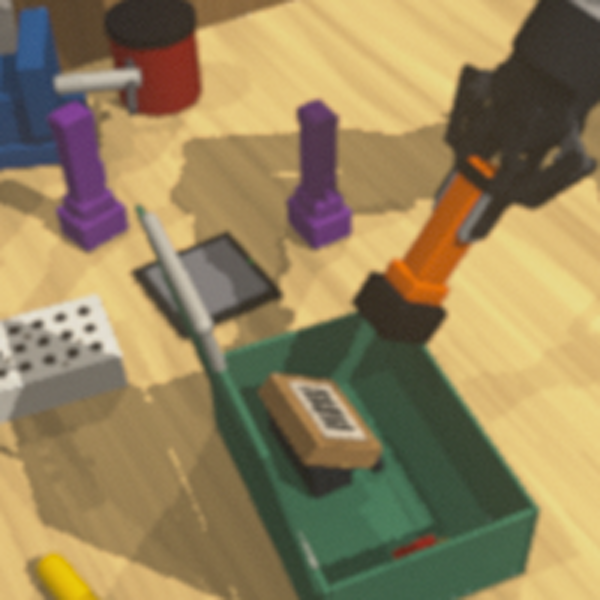

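The scanner is gripped straight and points at the label; computed aim is 3 mm lateral, 91 mm range and 1° off. I'll nudge it 2 mm and hold still.

Call:
play_rows(increments=[{"jaw": 0.01, "dx": 0.002, "dy": 0, "dz": 0, "ax": 0, "ay": 0, "az": 0}, {"jaw": 0.01, "dx": 0, "dy": 0, "dz": 0, "ax": 0, "ay": 0, "az": 0}, {"jaw": 0.01, "dx": 0, "dy": 0, "dz": 0, "ax": 0, "ay": 0, "az": 0}, {"jaw": 0.01, "dx": 0, "dy": 0, "dz": 0, "ax": 0, "ay": 0, "az": 0}, {"jaw": 0.01, "dx": 0, "dy": 0, "dz": 0, "ax": 0, "ay": 0, "az": 0}, {"jaw": 0.01, "dx": 0, "dy": 0, "dz": 0, "ax": 0, "ay": 0, "az": 0}, {"jaw": 0.01, "dx": 0, "dy": 0, "dz": 0, "ax": 0, "ay": 0, "az": 0}, {"jaw": 0.01, "dx": 0, "dy": 0, "dz": 0, "ax": 0, "ay": 0, "az": 0}, {"jaw": 0.01, "dx": 0, "dy": 0, "dz": 0, "ax": 0, "ay": 0, "az": 0}, {"jaw": 0.01, "dx": 0, "dy": 0, "dz": 0, "ax": 0, "ay": 0, "az": 0}, {"jaw": 0.01, "dx": 0, "dy": 0, "dz": 0, "ax": 0, "ay": 0, "az": 0}, {"jaw": 0.01, "dx": 0, "dy": 0, "dz": 0, "ax": 0, "ay": 0, "az": 0}])

```text
clock: 12.65
tool_pos: [0.4468, -0.0651, 0.2195]
tcp_rot: [3.111, -0.61, 0.009]
wrist_force: [-0.0, -0.4, -1.0]
finger_gap: 0.299
```

Call:
play_rows(increments=[{"jaw": 0.01, "dx": 0, "dy": 0, "dz": 0, "ax": 0, "ay": 0, "az": 0}, {"jaw": 0.01, "dx": 0, "dy": 0, "dz": 0, "ax": 0, "ay": 0, "az": 0}, {"jaw": 0.01, "dx": 0, "dy": 0, "dz": 0, "ax": 0, "ay": 0, "az": 0}, {"jaw": 0.01, "dx": 0, "dy": 0, "dz": 0, "ax": 0, "ay": 0, "az": 0}, {"jaw": 0.01, "dx": 0, "dy": 0, "dz": 0, "ax": 0, "ay": 0, "az": 0}, {"jaw": 0.01, "dx": 0, "dy": 0, "dz": 0, "ax": 0, "ay": 0, "az": 0}, {"jaw": 0.01, "dx": -0.003, "dy": 0, "dz": 0.012, "ax": 0, "ay": 0, "az": 0}, {"jaw": 0.01, "dx": -0.003, "dy": 0, "dz": 0.02, "ax": 0, "ay": 0, "az": 0}, {"jaw": 0.01, "dx": -0.003, "dy": 0.01, "dz": 0.02, "ax": 0, "ay": 0, "az": 0}, {"jaw": 0.01, "dx": -0.004, "dy": 0.02, "dz": 0, "ax": 0, "ay": 0, "az": 0}, {"jaw": 0.01, "dx": -0.004, "dy": 0.025, "dz": 0, "ax": 0, "ay": 0, "az": 0}, {"jaw": 0.01, "dx": -0.004, "dy": 0.025, "dz": 0, "ax": 0, "ay": 0, "az": 0}])

```text
clock: 13.65
tool_pos: [0.4258, 0.0151, 0.2724]
tcp_rot: [3.111, -0.612, 0.007]
wrist_force: [0.2, 0.7, -1.7]
finger_gap: 0.304
```

Call:
play_rows(increments=[{"jaw": 0.01, "dx": -0.005, "dy": 0.0265, "dz": 0, "ax": 0, "ay": 0, "az": 0}, {"jaw": 0.01, "dx": -0.005, "dy": 0.0265, "dz": 0, "ax": 0, "ay": 0, "az": 0}, {"jaw": 0.01, "dx": -0.005, "dy": 0.0265, "dz": 0, "ax": 0, "ay": 0, "az": 0}, {"jaw": 0.01, "dx": -0.006, "dy": 0.0265, "dz": 0, "ax": 0, "ay": 0, "az": 0}, {"jaw": 0.01, "dx": -0.006, "dy": 0.0265, "dz": 0, "ax": 0, "ay": 0, "az": 0}, {"jaw": 0.01, "dx": -0.006, "dy": 0.0265, "dz": 0, "ax": 0, "ay": 0, "az": 0}, {"jaw": 0.01, "dx": -0.006, "dy": 0.0265, "dz": 0, "ax": 0, "ay": 0, "az": 0}, {"jaw": 0.01, "dx": -0.006, "dy": 0.0265, "dz": 0, "ax": 0.012, "ay": -0.029, "az": 0.01}, {"jaw": 0.01, "dx": -0.006, "dy": 0.0265, "dz": 0, "ax": 0.012, "ay": -0.029, "az": 0.01}, {"jaw": 0.01, "dx": -0.006, "dy": 0.0265, "dz": 0, "ax": 0, "ay": 0, "az": 0}, {"jaw": 0.01, "dx": -0.006, "dy": 0.0265, "dz": -0.008, "ax": 0, "ay": 0, "az": 0}, {"jaw": 0.01, "dx": 0, "dy": 0.0265, "dz": -0.008, "ax": 0, "ay": 0, "az": 0}])

```text
clock: 14.65
tool_pos: [0.3641, 0.3324, 0.2572]
tcp_rot: [3.141, -0.663, 0.022]
wrist_force: [0.5, -0.7, -1.2]
finger_gap: 0.298
```

Call:
play_rows(increments=[{"jaw": 0.01, "dx": 0, "dy": 0, "dz": -0.011, "ax": 0, "ay": 0, "az": 0}, {"jaw": 0.01, "dx": 0, "dy": 0, "dz": -0.011, "ax": 0, "ay": 0, "az": 0}, {"jaw": 0.01, "dx": 0, "dy": 0, "dz": 0, "ax": 0, "ay": 0, "az": 0}, {"jaw": 0.01, "dx": 0, "dy": 0, "dz": 0, "ax": 0, "ay": 0, "az": 0}])

```text
clock: 14.98
tool_pos: [0.3688, 0.3254, 0.2363]
tcp_rot: [3.138, -0.658, 0.023]
wrist_force: [1.7, 0.1, -1.8]
finger_gap: 0.297
```

Run:
```python
from chk import *
aim([.4845,.333,.075],[-.6157,-.0075,.788])
a=bot.get_image("scene");c=cam("scene");print(proj(c,s["tool_pos"]+R[:,2]*.109),proj(c,[.4845,.333,.075]))
W=bot.get_image("wrist");cv2.imwrite("pics/v9.png",np.hstack([cv2.resize(a[184:384,312:512],(400,400),interpolation=2),cv2.resize(W[:,64:448],(400,400))]))
```

```text
14.9833 [ 0.903 -0.303  1.878 -0.54   1.17   2.566] [0.3688 0.3254 0.2363] 0.297 [ 1.7  0.1 -1.8]
[[0.791, 0.021, 0.611], [0.018, -1.0, 0.011], [0.611, 0.003, -0.791]]
code in tool (lateral x,y; z from nose) [-0.007  -0.0056  0.0894] angle deg nan to target [-0.0069  0.0061 -0.0044]
[442.44783082 281.69276864] [411.0921676 316.9697285]chk.py:5: RuntimeWarning: invalid value encountered in arccos
  print("code in tool (lateral x,y; z from nose)",(R.T@(L-s["tool_pos"])-[0,0,h]).round(4),"angle deg",np.degrees(np.arccos(-R[:,2]@n)),"to target",(L+(.09+h)*n-s["tool_pos"]).round(4))
```

View pics/v9.png

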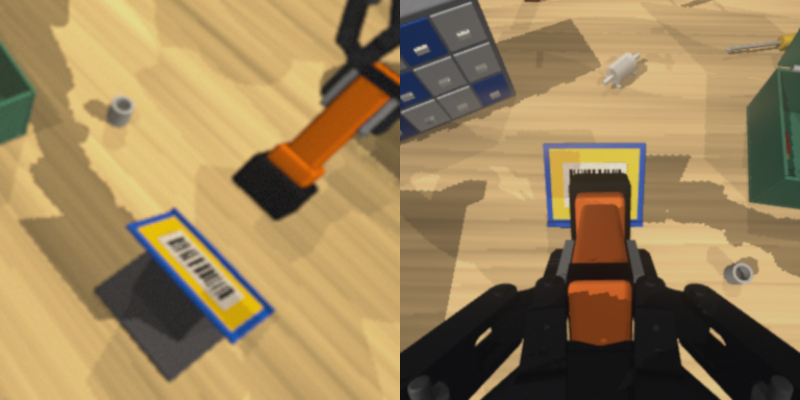

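The wrist view shows the scanner centred on the card code, but joint 6 sits at its limit (2.566). Turn about the axis is free, so I'll turn the tool about the scanning axis to relieve it.

Call:
play_rows(increments=[{"jaw": 0.01, "dx": 0, "dy": 0, "dz": 0, "ax": -0.049, "ay": 0, "az": 0.063}, {"jaw": 0.01, "dx": 0, "dy": 0, "dz": 0, "ax": -0.049, "ay": 0, "az": 0.063}, {"jaw": 0.01, "dx": 0, "dy": 0, "dz": 0, "ax": -0.049, "ay": 0, "az": 0.063}, {"jaw": 0.01, "dx": 0, "dy": 0, "dz": 0, "ax": -0.049, "ay": 0, "az": 0.063}, {"jaw": 0.01, "dx": 0, "dy": 0, "dz": 0, "ax": -0.049, "ay": 0, "az": 0.063}, {"jaw": 0.01, "dx": 0, "dy": 0, "dz": 0, "ax": 0, "ay": 0, "az": 0}, {"jaw": 0.01, "dx": 0, "dy": 0, "dz": 0, "ax": 0, "ay": 0, "az": 0}, {"jaw": 0.01, "dx": 0, "dy": 0, "dz": 0, "ax": 0, "ay": 0, "az": 0}])

```text
clock: 15.75
tool_pos: [0.3691, 0.3265, 0.2381]
tcp_rot: [2.851, -0.596, 0.509]
wrist_force: [0.0, 0.3, -2.0]
finger_gap: 0.299
```

Run:
```python
from chk import *
aim([.4845,.333,.075],[-.6157,-.0075,.787])
```

```text
15.75 [ 0.903 -0.301  1.872 -0.536  1.174  2.165] [0.3691 0.3265 0.2381] 0.299 [ 0.   0.3 -2. ]
[[0.723, 0.326, 0.609], [0.403, -0.915, 0.012], [0.561, 0.237, -0.793]]
code in tool (lateral x,y; z from nose) [-0.0055 -0.007   0.0907] angle deg 2.2798506689820193 to target [-0.0071  0.005  -0.0065]
```

Call:
play_rows(increments=[{"jaw": 0.01, "dx": -0.007, "dy": 0.005, "dz": -0.006, "ax": 0, "ay": 0, "az": 0}, {"jaw": 0.01, "dx": 0, "dy": 0, "dz": 0, "ax": 0, "ay": 0, "az": 0}, {"jaw": 0.01, "dx": 0, "dy": 0, "dz": 0, "ax": 0, "ay": 0, "az": 0}, {"jaw": 0.01, "dx": 0, "dy": 0, "dz": 0, "ax": 0, "ay": 0, "az": 0}, {"jaw": 0.01, "dx": 0, "dy": 0, "dz": 0, "ax": 0, "ay": 0, "az": 0}, {"jaw": 0.01, "dx": 0, "dy": 0, "dz": 0, "ax": 0, "ay": 0, "az": 0}, {"jaw": 0.01, "dx": 0, "dy": 0, "dz": 0, "ax": 0, "ay": 0, "az": 0}, {"jaw": 0.01, "dx": 0, "dy": 0, "dz": 0, "ax": 0, "ay": 0, "az": 0}, {"jaw": 0.01, "dx": 0, "dy": 0, "dz": 0, "ax": 0, "ay": 0, "az": 0}, {"jaw": 0.01, "dx": 0, "dy": 0, "dz": 0, "ax": 0, "ay": 0, "az": 0}, {"jaw": 0.01, "dx": 0, "dy": 0, "dz": 0, "ax": 0, "ay": 0, "az": 0}, {"jaw": 0.01, "dx": 0, "dy": 0, "dz": 0, "ax": 0, "ay": 0, "az": 0}])

```text
clock: 16.75
tool_pos: [0.3619, 0.3317, 0.2314]
tcp_rot: [2.849, -0.594, 0.512]
wrist_force: [-0.0, 0.6, -1.4]
finger_gap: 0.296
```

Call:
play_rows(increments=[{"jaw": 0.01, "dx": 0, "dy": 0, "dz": 0, "ax": 0, "ay": 0, "az": 0}, {"jaw": 0.01, "dx": 0, "dy": 0, "dz": 0, "ax": 0, "ay": 0, "az": 0}, {"jaw": 0.01, "dx": 0, "dy": 0, "dz": 0, "ax": 0, "ay": 0, "az": 0}, {"jaw": 0.01, "dx": 0, "dy": 0, "dz": 0, "ax": 0, "ay": 0, "az": 0}, {"jaw": 0.01, "dx": 0, "dy": 0, "dz": 0, "ax": 0, "ay": 0, "az": 0}, {"jaw": 0.01, "dx": 0, "dy": 0, "dz": 0, "ax": 0, "ay": 0, "az": 0}])

```text
clock: 17.25
tool_pos: [0.3619, 0.3317, 0.2315]
tcp_rot: [2.849, -0.594, 0.512]
wrist_force: [-0.3, -0.6, -1.0]
finger_gap: 0.295
```

Run:
```python
from chk import *
aim([.4845,.333,.075],[-.6157,-.0075,.787])
T=Ro.from_matrix([[1,0,0],[0,-1,0],[0,0,-1]]);print("rot to upright yaw0",(T*Ro.from_matrix(R).inv()).as_rotvec().round(3),"shift",(np.array([.5545,-.3120,.30])-s["tool_pos"]).round(4))
```

```text
17.25 [ 0.927 -0.294  1.88  -0.547  1.175  2.192] [0.3619 0.3317 0.2315] 0.295 [-0.3 -0.6 -1. ]
[[0.722, 0.328, 0.609], [0.406, -0.914, 0.011], [0.56, 0.239, -0.793]]
code in tool (lateral x,y; z from nose) [0.0015 0.0017 0.0898] angle deg 2.2876001660870737 to target [ 0.0001 -0.0002  0.0001]
rot to upright yaw0 [ 0.126  0.647 -0.407] shift [ 0.1926 -0.6437  0.0685]
```

Card hold done with 2 mm lateral error and 90 mm range. Now bringing the scanner back to the pad.

Call:
play_rows(increments=[{"jaw": 0.01, "dx": 0, "dy": 0, "dz": 0.022, "ax": 0, "ay": 0, "az": 0}, {"jaw": 0.01, "dx": 0, "dy": 0, "dz": 0.023, "ax": 0, "ay": 0, "az": 0}, {"jaw": 0.01, "dx": 0, "dy": -0.02, "dz": 0.023, "ax": 0, "ay": 0, "az": 0}, {"jaw": 0.01, "dx": 0, "dy": -0.03, "dz": 0, "ax": 0.0158, "ay": 0.0809, "az": -0.0509}, {"jaw": 0.01, "dx": 0, "dy": -0.03, "dz": 0, "ax": 0.0158, "ay": 0.0809, "az": -0.0509}, {"jaw": 0.01, "dx": 0, "dy": -0.03, "dz": 0, "ax": 0.0158, "ay": 0.0809, "az": -0.0509}, {"jaw": 0.01, "dx": 0, "dy": -0.03, "dz": 0, "ax": 0.0158, "ay": 0.0809, "az": -0.0509}, {"jaw": 0.01, "dx": 0, "dy": -0.03, "dz": 0, "ax": 0.0158, "ay": 0.0809, "az": -0.0509}, {"jaw": 0.01, "dx": 0, "dy": -0.03, "dz": 0, "ax": 0.0158, "ay": 0.0809, "az": -0.0509}, {"jaw": 0.01, "dx": 0, "dy": -0.03, "dz": 0, "ax": 0.0158, "ay": 0.0809, "az": -0.0509}, {"jaw": 0.01, "dx": 0, "dy": -0.03, "dz": 0, "ax": 0.0158, "ay": 0.0809, "az": -0.0509}, {"jaw": 0.01, "dx": 0, "dy": -0.03, "dz": 0, "ax": 0, "ay": 0, "az": 0}])

```text
clock: 18.25
tool_pos: [0.3633, 0.0392, 0.2991]
tcp_rot: [-3.142, 0.003, -0.004]
wrist_force: [1.1, -0.3, -2.1]
finger_gap: 0.3
```

Call:
play_rows(increments=[{"jaw": 0.01, "dx": 0, "dy": -0.03, "dz": 0, "ax": 0, "ay": 0, "az": 0}, {"jaw": 0.01, "dx": 0, "dy": -0.03, "dz": 0, "ax": 0, "ay": 0, "az": 0}, {"jaw": 0.01, "dx": 0, "dy": -0.03, "dz": 0, "ax": 0, "ay": 0, "az": 0}, {"jaw": 0.01, "dx": 0, "dy": -0.03, "dz": 0, "ax": 0, "ay": 0, "az": 0}, {"jaw": 0.01, "dx": 0, "dy": -0.03, "dz": 0, "ax": 0, "ay": 0, "az": 0}, {"jaw": 0.01, "dx": 0.026, "dy": -0.03, "dz": 0, "ax": 0, "ay": 0, "az": 0}, {"jaw": 0.01, "dx": 0.028, "dy": -0.03, "dz": 0, "ax": 0, "ay": 0, "az": 0}, {"jaw": 0.01, "dx": 0.028, "dy": -0.03, "dz": 0, "ax": 0, "ay": 0, "az": 0}, {"jaw": 0.01, "dx": 0.028, "dy": -0.03, "dz": 0, "ax": 0, "ay": 0, "az": 0}, {"jaw": 0.01, "dx": 0.028, "dy": -0.03, "dz": 0, "ax": 0, "ay": 0, "az": 0}, {"jaw": 0.01, "dx": 0.028, "dy": -0.03, "dz": 0, "ax": 0, "ay": 0, "az": 0}, {"jaw": 0.01, "dx": 0.026, "dy": -0.024, "dz": 0, "ax": 0, "ay": 0, "az": 0}])

```text
clock: 19.25
tool_pos: [0.5551, -0.3151, 0.2986]
tcp_rot: [3.14, 0.001, -0.002]
wrist_force: [-0.3, -0.1, -1.8]
finger_gap: 0.296
```

Call:
play_rows(increments=[{"jaw": 0.01, "dx": 0, "dy": 0, "dz": 0, "ax": 0, "ay": 0, "az": 0}, {"jaw": 0.01, "dx": 0, "dy": 0, "dz": 0, "ax": 0, "ay": 0, "az": 0}, {"jaw": 0.01, "dx": 0, "dy": 0, "dz": 0, "ax": 0, "ay": 0, "az": 0}])

```text
clock: 19.5
tool_pos: [0.5538, -0.3123, 0.2988]
tcp_rot: [-3.141, 0.002, -0.001]
wrist_force: [-0.3, 0.4, -0.8]
finger_gap: 0.297
```

Run:
```python
from chk import *
T=Ro.from_matrix([[1,0,0],[0,-1,0],[0,0,-1]]);print("rot to upright yaw0",(T*Ro.from_matrix(R).inv()).as_rotvec().round(3),"shift",(np.array([.5545,-.3118,.119])-s["tool_pos"]).round(4))
```

```text
19.5 [-0.602  0.281  1.05  -0.     1.812  0.969] [ 0.5538 -0.3123  0.2988] 0.297 [-0.3  0.4 -0.8]
[[1.0, -0.001, -0.002], [-0.001, -1.0, 0.001], [-0.002, -0.001, -1.0]]
rot to upright yaw0 [-0.001 -0.002  0.001] shift [ 0.0007  0.0005 -0.1798]
```

Call:
play_rows(increments=[{"jaw": 0.01, "dx": 0.0005, "dy": 0.0005, "dz": -0.02, "ax": 0, "ay": 0, "az": 0}, {"jaw": 0.01, "dx": 0, "dy": 0, "dz": -0.025, "ax": 0, "ay": 0, "az": 0}, {"jaw": 0.01, "dx": 0, "dy": 0, "dz": -0.025, "ax": 0, "ay": 0, "az": 0}, {"jaw": 0.01, "dx": 0, "dy": 0, "dz": -0.025, "ax": 0, "ay": 0, "az": 0}, {"jaw": 0.01, "dx": 0, "dy": 0, "dz": -0.025, "ax": 0, "ay": 0, "az": 0}, {"jaw": 0.01, "dx": 0, "dy": 0, "dz": -0.02, "ax": 0, "ay": 0, "az": 0}, {"jaw": 0.01, "dx": 0, "dy": 0, "dz": -0.015, "ax": 0, "ay": 0, "az": 0}, {"jaw": 0.01, "dx": 0, "dy": 0, "dz": -0.01, "ax": 0, "ay": 0, "az": 0}, {"jaw": 0.01, "dx": 0, "dy": 0, "dz": -0.008, "ax": 0, "ay": 0, "az": 0}, {"jaw": 0.01, "dx": 0, "dy": 0, "dz": 0, "ax": 0, "ay": 0, "az": 0}, {"jaw": 0.01, "dx": 0, "dy": 0, "dz": 0, "ax": 0, "ay": 0, "az": 0}])

```text
clock: 20.42
tool_pos: [0.5545, -0.3116, 0.1277]
tcp_rot: [3.141, -0.001, -0.0]
wrist_force: [0.3, -0.9, -0.6]
finger_gap: 0.293
```

Call:
play_rows(increments=[{"jaw": 0.01, "dx": 0, "dy": 0, "dz": -0.002, "ax": 0, "ay": 0, "az": 0}, {"jaw": 0.01, "dx": 0, "dy": 0, "dz": -0.002, "ax": 0, "ay": 0, "az": 0}, {"jaw": 0.01, "dx": 0, "dy": 0, "dz": 0, "ax": 0, "ay": 0, "az": 0}])

```text
clock: 20.67
tool_pos: [0.5546, -0.312, 0.123]
tcp_rot: [3.141, -0.001, -0.001]
wrist_force: [0.5, -0.4, -2.6]
finger_gap: 0.298
```

Call:
play_rows(increments=[{"jaw": 0.01, "dx": 0, "dy": 0, "dz": -0.002, "ax": 0, "ay": 0, "az": 0}, {"jaw": 0.01, "dx": 0, "dy": 0, "dz": 0, "ax": 0, "ay": 0, "az": 0}, {"jaw": 0.01, "dx": 0, "dy": 0, "dz": 0, "ax": 0, "ay": 0, "az": 0}])

```text
clock: 20.92
tool_pos: [0.5544, -0.3118, 0.1203]
tcp_rot: [-3.141, 0.0, -0.001]
wrist_force: [0.1, -0.6, -2.5]
finger_gap: 0.291
```

Call:
play_rows(increments=[{"jaw": 0.01, "dx": 0, "dy": 0, "dz": -0.002, "ax": 0, "ay": 0, "az": 0}, {"jaw": 0.01, "dx": 0, "dy": 0, "dz": 0, "ax": 0, "ay": 0, "az": 0}, {"jaw": 0.01, "dx": 0, "dy": 0, "dz": 0, "ax": 0, "ay": 0, "az": 0}])

```text
clock: 21.17
tool_pos: [0.5548, -0.312, 0.1193]
tcp_rot: [3.141, -0.001, -0.001]
wrist_force: [0.9, 0.6, 1.8]
finger_gap: 0.297
```

Call:
play_rows(increments=[{"jaw": 0.01, "dx": 0, "dy": 0, "dz": -0.001, "ax": 0, "ay": 0, "az": 0}, {"jaw": 0.01, "dx": 0, "dy": 0, "dz": 0, "ax": 0, "ay": 0, "az": 0}, {"jaw": 0.01, "dx": 0, "dy": 0, "dz": 0, "ax": 0, "ay": 0, "az": 0}])

```text
clock: 21.42
tool_pos: [0.5549, -0.3121, 0.1192]
tcp_rot: [3.141, -0.002, -0.001]
wrist_force: [-0.3, 0.5, 5.7]
finger_gap: 0.297
```

It rests on the pad (5.7 N, the same height as when I gripped it). Opening slowly and rising.

Call:
play_rows(increments=[{"jaw": 0.03, "dx": 0, "dy": 0, "dz": 0, "ax": 0, "ay": 0, "az": 0}, {"jaw": 0.04, "dx": 0, "dy": 0, "dz": 0, "ax": 0, "ay": 0, "az": 0}, {"jaw": 0.08, "dx": 0, "dy": 0, "dz": 0, "ax": 0, "ay": 0, "az": 0}, {"jaw": 0.08, "dx": 0, "dy": 0, "dz": 0, "ax": 0, "ay": 0, "az": 0}, {"jaw": 0.08, "dx": 0, "dy": 0, "dz": 0, "ax": 0, "ay": 0, "az": 0}, {"jaw": 0.08, "dx": 0, "dy": 0, "dz": 0, "ax": 0, "ay": 0, "az": 0}, {"jaw": 0.08, "dx": 0, "dy": 0, "dz": 0.01, "ax": 0, "ay": 0, "az": 0}, {"jaw": 0.08, "dx": 0, "dy": 0, "dz": 0.02, "ax": 0, "ay": 0, "az": 0}, {"jaw": 0.08, "dx": 0, "dy": 0, "dz": 0.03, "ax": 0, "ay": 0, "az": 0}, {"jaw": 0.08, "dx": 0, "dy": 0, "dz": 0.03, "ax": 0, "ay": 0, "az": 0}, {"jaw": 0.08, "dx": 0, "dy": 0, "dz": 0.03, "ax": 0, "ay": 0, "az": 0}, {"jaw": 0.08, "dx": 0, "dy": 0, "dz": 0.03, "ax": 0, "ay": 0, "az": 0}])

```text
clock: 22.42
tool_pos: [0.5542, -0.3117, 0.2699]
tcp_rot: [3.141, -0.001, -0.001]
wrist_force: [0.3, -1.0, 0.5]
finger_gap: 0.94
```

Call:
play_rows(increments=[{"jaw": 0.08, "dx": 0, "dy": 0, "dz": 0.03, "ax": 0, "ay": 0, "az": 0}, {"jaw": 0.08, "dx": 0, "dy": 0, "dz": 0.03, "ax": 0, "ay": 0, "az": 0}, {"jaw": 0.08, "dx": -0.03, "dy": 0, "dz": 0, "ax": 0, "ay": 0, "az": 0}, {"jaw": 0.08, "dx": -0.03, "dy": 0, "dz": 0, "ax": 0, "ay": 0, "az": 0}, {"jaw": 0.08, "dx": -0.03, "dy": 0, "dz": 0, "ax": 0, "ay": 0, "az": 0}, {"jaw": 0.08, "dx": -0.03, "dy": 0, "dz": 0, "ax": 0, "ay": 0, "az": 0}, {"jaw": 0.08, "dx": 0, "dy": 0, "dz": 0, "ax": 0, "ay": 0, "az": 0}, {"jaw": 0.08, "dx": 0, "dy": 0, "dz": 0, "ax": 0, "ay": 0, "az": 0}, {"jaw": 0.08, "dx": 0, "dy": 0, "dz": 0, "ax": 0, "ay": 0, "az": 0}])

```text
clock: 23.17
tool_pos: [0.4347, -0.3119, 0.3284]
tcp_rot: [3.141, -0.001, -0.001]
wrist_force: [0.6, 0.5, 0.0]
finger_gap: 0.938
```

Run:
```python
from chk import *
a=bot.get_image("scene");b=bot.get_image("top")
c=cam("top");print(proj(c,[.5545,-.312,.153]));h=cv2.cvtColor(b,cv2.COLOR_BGR2HSV);m=cv2.inRange(h,(4,170,80),(16,255,255))[185:235,315:365];print(cv2.boundingRect(m))
cv2.imwrite("pics/v10.png",np.hstack([cv2.resize(a[60:260,150:350],(400,400),interpolation=2),cv2.resize(b[130:280,230:380],(400,400),interpolation=2)]))
```

```text
23.1667 [-0.729  0.051  1.256  0.     1.834  0.843] [ 0.4347 -0.3119  0.3284] 0.938 [0.6 0.5 0. ]
[[1.0, -0.001, 0.001], [-0.001, -1.0, -0.001], [0.001, 0.001, -1.0]]
[349.02151396 200.73952248]
(21, 11, 19, 16)
```

No pictures left to view, so I'll check the result by numbers.

Run:
```python
from h import *
def bb(I,x0,y0,x1,y1):return cv2.boundingRect(cv2.inRange(cv2.cvtColor(I,cv2.COLOR_BGR2HSV),(4,170,80),(16,255,255))[y0:y1,x0:x1])
a=bot.get_image("scene");b=bot.get_image("top");A0=cv2.imread("pics/scene0.png");B0=cv2.imread("pics/top0.png");A6=cv2.imread("pics/s6.png")
print("top",bb(B0,315,185,365,235),bb(b,315,185,365,235),"scene",bb(A0,195,100,240,165),bb(a,195,100,240,165))
d=lambda I,J,x0,y0,x1,y1:cv2.absdiff(I,J)[y0:y1,x0:x1].max(2)
print("lid/case diff vs after opening (scene)",(d(a,A6,205,165,330,275)>50).sum())
for n,r in dict(driver=(205,122,275,148),filter=(138,142,172,170),socket=(188,250,205,266),guard=(312,130,352,176)).items():print(n,(d(b,B0,*r)>50).sum())
print(bot.observe()["clock"])
```

```text
top (20, 12, 19, 16) (21, 11, 19, 16) scene (13, 8, 20, 42) (12, 9, 19, 41)
lid/case diff vs after opening (scene) 0
driver 207
filter 0
socket 0
guard 194
23.3667
```

```bash
python3 -c "
from workcell import bot
print(bot.sign_off())"
```

```text
the job is handed in; nothing more can be done
None
```

I did every step in order and handed the job in at about 23.4 s of the 72 s allowed. The sign-off gives no verdict, so the results below come from my own measurements.

- **Lid:** swung open by its bar. From the bar's position in the camera it sits at about 1.75–1.8 rad, on its stop. The final scene picture shows no change in the lid and case area since it was opened.
- **Carton label:** scanner held still for about 1.5 s, roughly 91 mm away. It was about 3 mm off centre and 1° off square, before a last 2 mm correction.
- **Job card:** joint 6 first ran to 2.566 rad, close to its 2.57 limit, and the aim was up to 7 mm off. I turned the scanner about its own axis to free the joint and re-aimed. It then held for over 1.4 s at 90 mm, about 2 mm off centre and about 1° off square.
- **Scanner back on pad:** set down with about 6 N and released. It stands within one pixel of its starting position in both the top and scene cameras, and the arm is clear of it.
- **Bystanders:** the filter and socket show no change in the top view. The screwdriver and muffler guard areas did change there. I put that down to the open lid and its shadow, since the arm never went near them. I couldn't confirm that by eye because the 12-picture limit was used up. I didn't check the fuel valve in the case separately, and nothing went near it.

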